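# Set the length-stop carriage against the yellow stop

### The arm

A 6-joint arm with a two-finger parallel gripper is mounted at the origin on the work surface. World frame = base frame: x ahead of the robot, y to its left, z up, the work surface at z = 0. Lengths are in m, angles in rad, forces in N, time in s.
With the tool pointing down it reaches from about 0.325 to 0.875 m from the base axis. Payload 4.4 kg.
Tool frame: the origin (TCP) lies at the very end of the fingers, on their centre line; the grasp point (between the pads) lies 19 mm behind it (arm.hold_point_z is the distance from the TCP to the grasp point, in m); z points along the fingers, y is the line along which they close (so a half turn about z gives the same grasp; the last joint's range is limited). The gripper opens to 85 mm and grips with 20 to 120 N. Pads are 22 mm wide; open, the fingers measure 114 mm over their backs; the gripper's body (76 mm by 85 mm) begins 54 mm behind the grasp point. The pads swing forward as they close: fully open they stand 13 mm farther back than shut.
Start: joints at [-1.304, 0.207, 1.542, -0, 1.393, -0.15], TCP at [0.233, -0.526, 0.231] pointing down, gripper open.
Joint ranges: [-2.73, 2.73], [-0.86, 2.22], [0.23, 2.46], [-1.11, 4.25], [0.08, 2.63], [-2.82, 2.82]. Speed limits (rad/s): [2.79, 2.79, 3.14, 3.14, 3.14, 3.14].

### API

Orientations are given as a rotation vector (axis times angle).
In Python, from rig import arm, optics gives the robot as it stands.
- The arm moves only by the tool step_arm, never from a script. Its argument "increments" is a list of rows, each an object with "dr": the turn, a rotation vector about the tool's x, y, z in degrees, a list of three; "travel": the shift along the tool's x, y, z in cm, a list of three; "grip": the closure, from 0 (fully open) to 1 (shut). A call has 1 to 10 rows; each row shifts and turns the commanded pose from where the row before left it, along the tool's axes as they then stand; what a row does not reach is not made up. A row lasts 1/10 s, in which the tool goes at most 50 mm and 8.59 degrees, less where a joint would pass 70% of its speed; a pose out of reach is approached as far as the arm can. A call is refused whole if a number of a shift passes 5 or a number of a turn 8.59, either way. A call with a gripper value outside its range is refused whole. The fingers move at their own pace and stop on an object; the grip force is fixed at half the most. Time passes only in rows, so rows that do not move let the fingers close. It gives the time, the measured TCP pose, the force, the opening and the grip force at its end, in the units of the state.
- arm.read_state(): the state, without advancing time (a new reading comes with each control period).
- optics.capture(name): name is "scene" or "top" or "wrist"; returns the picture (480x640x3 uint8, red, green, blue); there is no depth.
- optics.camera_model(name): a dict with "mtx" (3x3 intrinsics, pixels), "k1" (the pictures are not rectified: a ray, as slopes to the right and down, at radius r is drawn at 1 + k1 r^2 times it, then the intrinsics apply), "pose" (4x4, takes a point from camera to world coordinates); the wrist camera has in their place "hand_eye" (4x4, takes a point from camera to tool coordinates, whose origin is the TCP and whose axes are the flange's). Camera axes: x right, y up, looking along -z (the intrinsics and any distortion apply to the point x, -y, -z); pixel columns grow to the right and rows downward; lengths in m; the calibration is good to about 2 mm. A picture is of the moment at which its call begins: read the wrist's pose just before it. camera_model takes no time and is no camera call.
- arm.close_job(): hands the job in; it is judged then, once.
The state is a dict: "t": time; "qpos": joint angles; "dq": joint speeds; "joint_torque": joint torques, N m; "tcp_pos": TCP position; "ee_rot": TCP orientation; "force": force on the tool from outside, world axes, zero at the start; "ft_torque": the same for the moment, N m; "opening": opening from 0.0 (shut) to 1.0 (fully open); "finger_force": force on a finger pad.
Only numpy, scipy, OpenCV 4.12 (cv2) and the standard library are available. Lean on these libraries where they do the work, as an engineer would, in place of code of your own. Each camera call takes 0.05 s, during which the arm holds its last target. There are 200 camera calls.

### The job

Set the length stop on the bench rail: with the fingertips press the red brake pad in the middle of the green carriage fully down to free it, and keeping the pad pressed push the carriage along the rail until it butts against the yellow stop block. Then let go so that the pad springs up and the brake holds it there. Do not force the carriage along with its brake on, pick up nothing, and leave the bottle, flange, screwdriver and V-block where they are.

Things in the scene. Friction and masses are not known exactly. Their poses are not given: they have to be found in the camera images.
- rail: Fixed straight T-slot rail on a steel base plate, 500 mm long along its own y axis, base plate 90 mm wide, rail 62 mm wide, its top face 30 mm above the table. Origin: centre of its underside, on the table. Own z is up. It stands turned somewhat about the vertical.
- carriage (a joint): Position of the green carriage along the rail in m, growing toward the rail's own +y; 0 = middle of the rail. With the brake on it does not yield to less than about 25 N; with the pad pressed it slides with about 1.5 N of friction.
- carriage_mid (a point): Middle of the green carriage's underside, on the rail's centre line, 31 mm above the table; y runs along the rail. The carriage is 90 mm along the rail, 80 mm wide. Each end, 30 to 45 mm from its middle, is a horn, top 75 mm above the table; the 60 mm gap between holds the red pad and is open to both sides. A steel tongue 20 mm wide reaches 89 mm out on the rail's -x side, top 45 mm above the table.
- pad (a joint): How far the red brake pad is pressed down, in m: about 0 (within 1 mm) = up, brake on; 0.007 = fully down, against a solid stop. It is sprung: the brake lets go at about 5 mm (some 11 N), and it is fully down at about 12 N; the spring lifts it again when let go. Press it fully down before pushing.
- pad_top (a point): Centre of the red pad's flat top, 55 mm above the table when up and 48 mm when fully down. The pad is 42 mm across the rail and 56 mm along it, its top 20 mm below the tops of the horns when up. The green bridge beside it lies 47 mm above the table.
- stop_yellow: The yellow stop block, fixed on the rail: 24 mm long along the rail, 74 mm wide, with a small black knob on top, whose top is 74 mm above the table. Origin on the rail's centre line, 30 mm above the table, at the middle of its length. May be at either side of the carriage, which butts against it when their middles are 57 mm apart.
- stop_dark: A dark steel stop block of the same shape at the other side of the carriage; not the one wanted. Origin as for the yellow one.
- bottle: White bottle, 52 mm diameter, 130 mm tall, red cap, standing beyond the rail; leave it. Origin: centre of its underside.
- flange: Flat steel ring, 100 mm outside and 52 mm inside diameter, 12 mm thick, lying on the table beyond the rail; leave it. Origin: centre of its underside.
- driver: Screwdriver with orange handle, 170 mm long, lying on the robot's side of the rail; leave it. Origin: underside, near the middle of its length.
- vblock: Dark steel V-block, 50 x 40 mm, 40 mm tall, on the robot's side of the rail; leave it. Origin: centre of its underside.

How it is judged:
On the way, in this order (a step that is already met when the one before it is completed fails the run):
1. the red pad is pressed down (more than 5 mm) while the carriage is still where it stood (within 10 mm) (value of joint pad above 0.005 m and distance of carriage_mid from where it was at the start of the episode below 0.01 m), for 0.1 s.
2. the carriage reaches the yellow stop with the pad still pressed (horizontal distance between carriage_mid and stop_yellow below 0.06 m and value of joint pad above 0.003 m), for 0.1 s.
At the end, for the whole second after the job is handed in: The carriage stands within 3 mm of touching the yellow stop block, at rest, with the red pad sprung up (less than 2 mm down, brake on) and the bottle, flange, screwdriver and V-block within 20 mm of where they stood (horizontal distance between carriage_mid and stop_yellow below 0.06 m and value of joint pad below 0.002 m and velocity of joint carriage between -0.005 and 0.005 m/s and distance of each of bottle, flange, driver, vblock from where it was at the start of the episode below 0.02 m).
It fails at once if the carriage is forced along while its brake is on (pad up, the fingers pushing with over 20 N, and the carriage moving faster than 10 mm/s) (value of joint pad below 0.002 m and contact force between the fingers and anything else above 20 N and (velocity of joint carriage above 0.01 m/s or velocity of joint carriage below -0.01 m/s)).
It fails at once if the bottle, flange, screwdriver or V-block is moved or lifted more than 20 mm (distance of any of bottle, flange, driver, vblock from where it was at the start of the episode above 0.02 m).
It fails at once if the bottle is tipped (angle between bottle's own z axis and vertical above 0.3 rad).
It also fails if it takes over 35 s, if anything falls off the work surface, if the arm or the gripper's body presses on something with over 40 N, if the wrist force passes 120 N, or if a joint passes its speed limit or range.

## Working session

There is one attempt and no reset: what is moved stays moved. The work goes in short steps, Python scripts to look and compute and a tool call to move; the robot and the scene stay as the last step left them, time stands still between calls to the robot, and variables do not carry over. Pictures are saved under pics/ and viewed, at most 10 in all, crops included, and the job is handed in when it is done.

Besides the shell and the picture viewer there is one more tool, called after "Emit:" by a JSON object that holds its "method" and its "body", one argument or row to a line. step_arm: Moves the arm, as the interface text tells. Its arguments: {"type":"object","properties":{"increments":{"type":"array","items":{"type":"object","properties":{"dr":{"type":"array","items":{"type":"number"}},"travel":{"type":"array","items":{"type":"number"}},"grip":{"type":"number"}}}}},"required":["increments"]}

```bash
mkdir -p pics; python3 - <<'E'
from rig import arm, optics
import cv2
s=arm.read_state();print(s['t'],s['tcp_pos'],s['ee_rot'],s['force'])
for n in('top','scene'):
    im=optics.capture(n);cv2.imwrite(f'pics/{n}0.png',im[...,::-1])
    print(optics.camera_model(n))
E
```

```text
0.0 [ 0.23255832 -0.52499423  0.23007915] [-3.07128138e+00 -6.49511866e-01  2.18107619e-04] [0.47933889 0.15203126 0.13048733]
{'mtx': array([[483.99831057,   0.        , 324.69802833],
       [  0.        , 483.99831057, 237.97965725],
       [  0.        ,   0.        ,   1.        ]]), 'k1': -0.10062206291193257, 'pose': array([[-0.00125299,  0.98530393, -0.1708057 ,  0.46714922],
       [-0.99972853,  0.00273972,  0.023138  ,  0.02147196],
       [ 0.02326592,  0.17078832,  0.98503302,  0.69828271],
       [ 0.        ,  0.        ,  0.        ,  1.        ]])}
{'mtx': array([[433.860225  ,   0.        , 325.57197144],
       [  0.        , 433.860225  , 243.14018192],
       [  0.        ,   0.        ,   1.        ]]), 'k1': -0.025542591050945685, 'pose': array([[ 0.56635421, -0.50162169,  0.65392552,  1.00528963],
       [ 0.82416008,  0.34639493, -0.44807445, -0.26613063],
       [-0.00175262,  0.79270816,  0.6095988 ,  0.46085432],
       [ 0.        ,  0.        ,  0.        ,  1.        ]])}
```

View pics/top0.png

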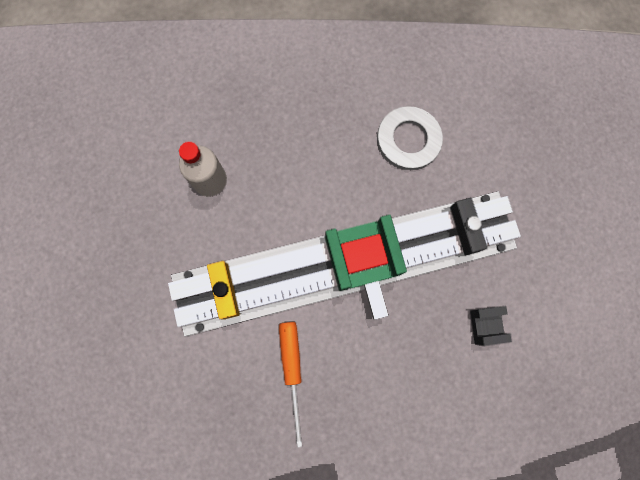

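View pics/scene0.png

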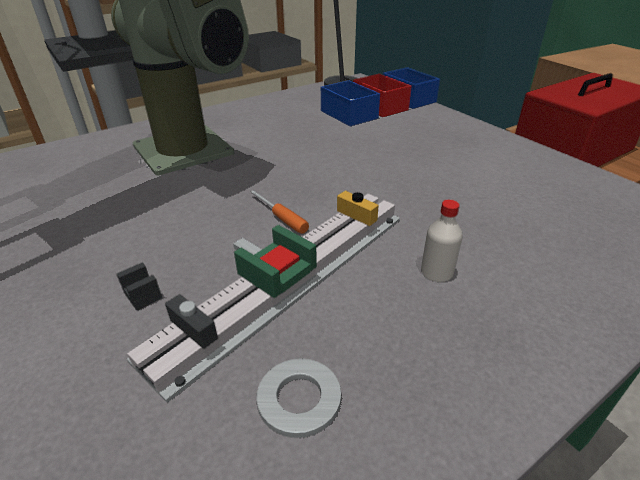

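The top view shows the red pad at about (365,253) and the yellow stop at (222,290), which is toward world +y. The dark stop is at (470,225). The screwdriver handle is near (290,350), the bottle at (200,170), and the rail is tilted by about 14°.

```bash
cat > h.py <<'E'
import numpy as np, cv2
from rig import arm, optics
def ray(px,c,T):
    u=(np.array(px,float)-c['mtx'][:2,2])/c['mtx'][0,0]; d=u.copy()
    for _ in range(20): d=u/(1+c['k1']*(d@d))
    return T[:3,3],T[:3,:3]@np.array([d[0],-d[1],-1.])
def onz(px,z,c,T):
    o,r=ray(px,c,T); return o+r*(z-o[2])/r[2]
def big(m):
    n,l,s,ce=cv2.connectedComponentsWithStats(m.astype(np.uint8)); i=1+np.argmax(s[1:,4]); return l==i,ce[i]
def hsv(im): return cv2.cvtColor(im,cv2.COLOR_RGB2HSV)
def red(im,roi=None):
    h=hsv(im); m=((h[...,0]<6)|(h[...,0]>174))&(h[...,1]>150)&(h[...,2]>120)
    if roi: k=np.zeros_like(m);k[roi[1]:roi[3],roi[0]:roi[2]]=1;m&=k
    return big(m)
def yel(im):
    h=hsv(im); return big((h[...,0]>18)&(h[...,0]<32)&(h[...,1]>150)&(h[...,2]>120))
def rect(m): return cv2.minAreaRect(np.argwhere(m)[:,::-1].astype(np.float32))
E
python3 - <<'E'
from h import *
c=optics.camera_model('top');T=c['pose'];im=cv2.imread('pics/top0.png')[...,::-1].copy()
m,p=red(im,(300,200,430,300)); P=onz(p,.055,c,T); print('pad',p,P)
b=[onz(q,.055,c,T)[:2] for q in cv2.boxPoints(rect(m))]; print('pad box',np.round(b,4),[np.linalg.norm(b[i]-b[i-1]) for i in range(4)])
m,p=yel(im); print('yel',p,rect(m))
# black knob on yellow
g=im.max(2)<60; k=np.zeros_like(g);k[275:305,208:236]=1
_,pk=big(g&k);K=onz(pk,.072,c,T);print('knob',pk,K)
g=im.min(2)>150; k=np.zeros_like(g);k[212:234,464:484]=1
_,pd=big(g&k);D=onz(pd,.072,c,T);print('dknob',pd,D)
v=(K-D)[:2];print('yaw of rail +y from world y(deg)',np.degrees(np.arctan2(-v[0],v[1])))
a=v/np.linalg.norm(v);print('pad along/perp from K',(P-K)[:2]@a,(P-K)[:2]@[a[1],-a[0]])
# base plate: bright region fit
h=hsv(im);g=(h[...,1]<25)&(h[...,2]>170);k=np.zeros_like(g);k[185:340,165:525]=1
s=np.argwhere(g&k)[:,::-1].astype(np.float32);print(cv2.minAreaRect(s))
# scene
c=optics.camera_model('scene');im=cv2.imread('pics/scene0.png')[...,::-1].copy()
m,p=red(im,(240,230,320,290));print('pad scene',p,onz(p,.055,c,c['pose']))
g=im.max(2)<50; k=np.zeros_like(g);k[188:206,346:370]=1
_,pk=big(g&k);print('knob scene',pk,onz(pk,.072,c,c['pose']))
s=arm.read_state();from scipy.spatial.transform import Rotation as R
print(R.from_rotvec(s['ee_rot']).as_matrix().round(3))
E
```

```text
pad [363.9596519 253.3931962] [ 0.55779408 -0.04645213  0.055     ]
pad box [[ 0.5712 -0.0146]
 [ 0.5858 -0.0685]
 [ 0.5447 -0.0786]
 [ 0.5305 -0.0251]] [np.float64(0.04203412464162043), np.float64(0.05585501806649404), np.float64(0.04233460177861431), np.float64(0.055310815555077684)]
yel [221.59608323 289.64014688] ((221.31739807128906, 289.5421142578125), (55.765159606933594, 18.213619232177734), 77.00537872314453)
knob [219.88505747 289.14942529] [0.50832499 0.14219606 0.072     ]
dknob [475.64795918 220.85714286] [ 0.59969266 -0.19641437  0.072     ]
yaw of rail +y from world y(deg) 15.10056328395363
pad along/perp from K -0.1950215795489077 -0.001384564734078311
((344.2576904296875, 264.1754150390625), (149.2323760986328, 354.93206787109375), 89.7371826171875)
pad scene [279.24807692 256.98269231] [ 0.5587072  -0.04297272  0.055     ]
knob scene [357.11627907 196.87209302] [0.51196103 0.13740265 0.072     ]
[[ 0.914  0.405 -0.001]
 [ 0.405 -0.914  0.002]
 [ 0.    -0.002 -1.   ]]
```

Emit:
{"method": "step_arm", "body": {
  "increments": [
    {"dr": [0, 0, 4.4], "travel": [0, 0, 0], "grip": 1},
    {"dr": [0, 0, 4.4], "travel": [0, 0, 0], "grip": 1},
    {"dr": [0, 0, 0], "travel": [0, 0, 0], "grip": 1}
  ]
}}

```text
t: 0.4
tcp_pos: [0.2327, -0.5254, 0.2307]
ee_rot: [-3.113, -0.412, 0.0]
force: [0.2, 0.5, -0.3]
opening: 0.514
finger_force: 0.0
```

```bash
cat >> h.py <<'E'
from scipy.spatial.transform import Rotation as R
def go(t):
    s=arm.read_state();M=R.from_rotvec(s['ee_rot']).as_matrix()
    print('t',s['t'],'tcp',s['tcp_pos'].round(4),'yaw y',np.degrees(np.arctan2(M[1,1],M[0,1])).round(2),'zaxis',M[:,2].round(4),'F',s['force'].round(1),'open',s['opening'],'travel cm',(M.T@(np.array(t)-s['tcp_pos'])*100).round(2))
E
python3 -c "
from h import *
go([.5565,-.039,.13])"
```

```text
t 0.4 tcp [ 0.2327 -0.5254  0.2307] yaw y -74.91 zaxis [-3.0e-04  1.2e-03 -1.0e+00] F [ 0.2  0.5 -0.3] open 0.5136680245738883 travel cm [ 43.93 -38.52  10.11]
```

Emit:
{"method": "step_arm", "body": {
  "increments": [
    {"travel": [3.4, -3, 0.5], "grip": 1},
    {"travel": [3.4, -3, 0.5], "grip": 1},
    {"travel": [3.4, -3, 0.5], "grip": 1},
    {"travel": [3.4, -3, 0.5], "grip": 1},
    {"travel": [3.4, -3, 0.5], "grip": 1},
    {"travel": [3.4, -3, 0.5], "grip": 1},
    {"travel": [3.4, -3, 0.5], "grip": 1},
    {"travel": [3.4, -3, 0.5], "grip": 1},
    {"travel": [3.4, -3, 0.5], "grip": 1},
    {"travel": [3.4, -3, 0.5], "grip": 1}
  ]
}}

```text
invalid input
```

```bash
python3 -c "
from h import *
go([.5565,-.039,.13])"
```

```text
t 0.4 tcp [ 0.2327 -0.5254  0.2307] yaw y -74.91 zaxis [-3.0e-04  1.2e-03 -1.0e+00] F [ 0.2  0.5 -0.3] open 0.5136680245738883 travel cm [ 43.93 -38.52  10.11]
```

dr has to be given in every row.

Emit:
{"method": "step_arm", "body": {
  "increments": [
    {"dr": [0, 0, 0], "travel": [3.4, -3, 0.5], "grip": 1},
    {"dr": [0, 0, 0], "travel": [3.4, -3, 0.5], "grip": 1},
    {"dr": [0, 0, 0], "travel": [3.4, -3, 0.5], "grip": 1},
    {"dr": [0, 0, 0], "travel": [3.4, -3, 0.5], "grip": 1},
    {"dr": [0, 0, 0], "travel": [3.4, -3, 0.5], "grip": 1},
    {"dr": [0, 0, 0], "travel": [3.4, -3, 0.5], "grip": 1},
    {"dr": [0, 0, 0], "travel": [3.4, -3, 0.5], "grip": 1},
    {"dr": [0, 0, 0], "travel": [3.4, -3, 0.5], "grip": 1},
    {"dr": [0, 0, 0], "travel": [3.4, -3, 0.5], "grip": 1},
    {"dr": [0, 0, 0], "travel": [3.4, -3, 0.5], "grip": 1}
  ]
}}

```text
t: 1.4
tcp_pos: [0.4836, -0.1459, 0.181]
ee_rot: [3.114, 0.415, 0.0]
force: [1.2, -0.5, -0.0]
opening: -0.0
finger_force: 0.0
```

```bash
python3 -c "
from h import *
go([.5565,-.039,.13])"
```

```text
t 1.4 tcp [ 0.4836 -0.1459  0.181 ] yaw y -74.81 zaxis [ 1.e-04 -2.e-04 -1.e+00] F [ 1.2 -0.5 -0. ] open -0.0003534276953974738 travel cm [ 9.83 -8.41  5.1 ]
```

Emit:
{"method": "step_arm", "body": {
  "increments": [
    {"dr": [0, 0, 0], "travel": [3.3, -2.8, 1.7], "grip": 1},
    {"dr": [0, 0, 0], "travel": [3.3, -2.8, 1.7], "grip": 1},
    {"dr": [0, 0, 0], "travel": [3.2, -2.8, 1.7], "grip": 1},
    {"dr": [0, 0, 0], "travel": [0, 0, 0], "grip": 1},
    {"dr": [0, 0, 0], "travel": [0, 0, 0], "grip": 1}
  ]
}}

```text
t: 1.9
tcp_pos: [0.5552, -0.0402, 0.1293]
ee_rot: [-3.113, -0.418, 0.004]
force: [-1.0, -0.5, 0.0]
opening: 0.001
finger_force: 0.0
```

```bash
python3 - <<'E'
from h import *
go([.5565,-.039,.09])
s=arm.read_state();c=optics.camera_model('wrist');im=optics.capture('wrist');cv2.imwrite('pics/w1.png',im[...,::-1])
M=np.eye(4);M[:3,:3]=R.from_rotvec(s['ee_rot']).as_matrix();M[:3,3]=s['tcp_pos'];T=M@c['hand_eye']
m,p=red(im);print('red',p,onz(p,.055,c,T),rect(m))
for q in cv2.boxPoints(rect(m)):print(q,onz(q,.055,c,T).round(4))
E
```

```text
t 1.9 tcp [ 0.5552 -0.0402  0.1293] yaw y -74.71 zaxis [-0.0024 -0.     -1.    ] F [-1.  -0.5  0. ] open 0.0013900204128112564 travel cm [ 0.16 -0.08  3.93]
red [328.05717689 247.60730594] [ 0.5585582  -0.04775574  0.055     ] ((327.9999694824219, 247.5), (83.99998474121094, 60.99999237060547), -0.0)
[285.99997 278.     ] [ 0.5301 -0.0262  0.055 ]
[285.99997 217.     ] [ 0.5713 -0.016   0.055 ]
[369.99997 217.     ] [ 0.5856 -0.0681  0.055 ]
[369.99997 278.     ] [ 0.5452 -0.0812  0.055 ]
```

View pics/w1.png

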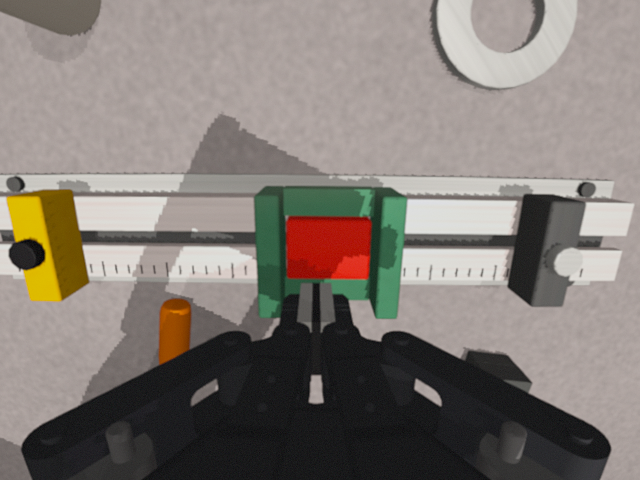

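The wrist view shows the pad centred at (328,248) with its edges parallel to the image axes, so the tool is aligned with the rail. The shut fingers sit within the gap between the horns, so I'll descend.

Emit:
{"method": "step_arm", "body": {
  "increments": [
    {"dr": [0, 0, 0], "travel": [0.1, 0, 2.5], "grip": 1},
    {"dr": [0, 0, 0], "travel": [0, 0, 2.5], "grip": 1},
    {"dr": [0, 0, 0], "travel": [0, 0, 1.5], "grip": 1},
    {"dr": [0, 0, 0], "travel": [0, 0, 0], "grip": 1},
    {"dr": [0, 0, 0], "travel": [0, 0, 0], "grip": 1}
  ]
}}

```text
t: 2.45
tcp_pos: [0.5569, -0.0417, 0.0659]
ee_rot: [3.114, 0.411, 0.001]
force: [0.4, -0.1, 0.0]
opening: 0.001
finger_force: 0.0
```

Emit:
{"method": "step_arm", "body": {
  "increments": [
    {"dr": [0, 0, 0], "travel": [0, 0, 0.4], "grip": 1},
    {"dr": [0, 0, 0], "travel": [0, 0, 0.4], "grip": 1},
    {"dr": [0, 0, 0], "travel": [0, 0, 0.3], "grip": 1},
    {"dr": [0, 0, 0], "travel": [0, 0, 0], "grip": 1},
    {"dr": [0, 0, 0], "travel": [0, 0, 0], "grip": 1}
  ]
}}

```text
t: 2.95
tcp_pos: [0.557, -0.0408, 0.0545]
ee_rot: [3.114, 0.413, 0.001]
force: [0.3, 0.7, 0.9]
opening: 0.008
finger_force: 0.3
```

Contact begins around z = 54.5 mm. Next I'll press it down.

Emit:
{"method": "step_arm", "body": {
  "increments": [
    {"dr": [0, 0, 0], "travel": [0, 0, 0.2], "grip": 1},
    {"dr": [0, 0, 0], "travel": [0, 0, 0.2], "grip": 1},
    {"dr": [0, 0, 0], "travel": [0, 0, 0.2], "grip": 1},
    {"dr": [0, 0, 0], "travel": [0, 0, 0], "grip": 1},
    {"dr": [0, 0, 0], "travel": [0, 0, 0], "grip": 1}
  ]
}}

```text
t: 3.45
tcp_pos: [0.5572, -0.0409, 0.0499]
ee_rot: [3.114, 0.413, 0.001]
force: [-3.9, 0.5, 11.5]
opening: 0.0
finger_force: 5.3
```

Emit:
{"method": "step_arm", "body": {
  "increments": [
    {"dr": [0, 0, 0], "travel": [0, 0, 0.15], "grip": 1},
    {"dr": [0, 0, 0], "travel": [0, 0, 0], "grip": 1}
  ]
}}

```text
t: 3.65
tcp_pos: [0.5571, -0.0409, 0.0485]
ee_rot: [3.114, 0.413, 0.001]
force: [-3.7, 1.2, 11.2]
opening: 0.002
finger_force: 5.6
```

Emit:
{"method": "step_arm", "body": {
  "increments": [
    {"dr": [0, 0, 0], "travel": [0, 0, 0.15], "grip": 1},
    {"dr": [0, 0, 0], "travel": [0, 0, 0], "grip": 1},
    {"dr": [0, 0, 0], "travel": [0, 0, 0], "grip": 1}
  ]
}}

```text
t: 3.95
tcp_pos: [0.5573, -0.0412, 0.0479]
ee_rot: [3.113, 0.413, 0.001]
force: [-5.5, -0.2, 15.3]
opening: 0.002
finger_force: 7.9
```

Emit:
{"method": "step_arm", "body": {
  "increments": [
    {"dr": [0, 0, 0], "travel": [0, 0, 0.15], "grip": 1},
    {"dr": [0, 0, 0], "travel": [0, 0, 0], "grip": 1},
    {"dr": [0, 0, 0], "travel": [0, -0.3, 0], "grip": 1},
    {"dr": [0, 0, 0], "travel": [0, -0.5, 0], "grip": 1},
    {"dr": [0, 0, 0], "travel": [0, -0.5, 0], "grip": 1},
    {"dr": [0, 0, 0], "travel": [0, -0.5, 0], "grip": 1},
    {"dr": [0, 0, 0], "travel": [0, -0.5, 0], "grip": 1}
  ]
}}

```text
t: 4.65
tcp_pos: [0.5519, -0.0203, 0.0478]
ee_rot: [3.11, 0.413, 0.002]
force: [-8.7, -3.4, 23.4]
opening: -0.004
finger_force: 11.3
```

```bash
python3 -c "
from h import *
go([.5573-.2605*.138,-.0412+.9655*.138,.0479])
im=optics.capture('top');cv2.imwrite('pics/t2.png',im[120:360,150:550,::-1])"
```

```text
t 4.65 tcp [ 0.5519 -0.0203  0.0478] yaw y -74.87 zaxis [ 0.0017 -0.0037 -1.    ] F [-8.7 -3.4 23.4] open -0.0042475945981400995 travel cm [ -0.02 -11.65  -0.05]
```

View pics/t2.png

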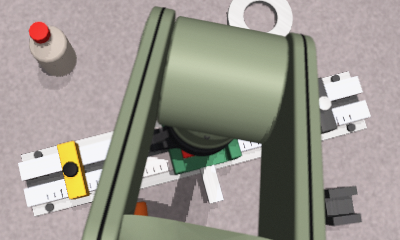

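The tongue has moved left in the crop from about (225,180) to (213,185), so the carriage is travelling with the pad pressed. I'll keep pushing.

Emit:
{"method": "step_arm", "body": {
  "increments": [
    {"dr": [0, 0, 0], "travel": [0, -0.7, 0], "grip": 1},
    {"dr": [0, 0, 0], "travel": [0, -0.7, 0], "grip": 1},
    {"dr": [0, 0, 0], "travel": [0, -0.7, 0], "grip": 1},
    {"dr": [0, 0, 0], "travel": [0, -0.7, 0], "grip": 1},
    {"dr": [0, 0, 0], "travel": [0, -0.7, 0], "grip": 1},
    {"dr": [0, 0, 0], "travel": [0, -0.7, 0], "grip": 1},
    {"dr": [0, 0, 0], "travel": [0, -0.7, 0], "grip": 1},
    {"dr": [0, 0, 0], "travel": [0, -0.7, 0], "grip": 1},
    {"dr": [0, 0, 0], "travel": [0, -0.7, 0], "grip": 1},
    {"dr": [0, 0, 0], "travel": [0, -0.5, 0], "grip": 1}
  ]
}}

```text
t: 5.7
tcp_pos: [0.5344, 0.0461, 0.0478]
ee_rot: [3.111, 0.413, 0.003]
force: [-8.1, -4.0, 22.8]
opening: 0.0
finger_force: 11.7
```

```bash
python3 - <<'E'
from h import *
go([.5573-.2605*.138,-.0412+.9655*.138,.0479])
im=optics.capture('wrist');cv2.imwrite('pics/w3.png',im[...,::-1])
E
```

```text
t 5.7 tcp [0.5344 0.0461 0.0478] yaw y -74.86 zaxis [ 0.0021 -0.0027 -1.    ] F [-8.1 -4.  22.8] open 0.00039956540738128886 travel cm [-0.07 -4.77 -0.02]
```

View pics/w3.png

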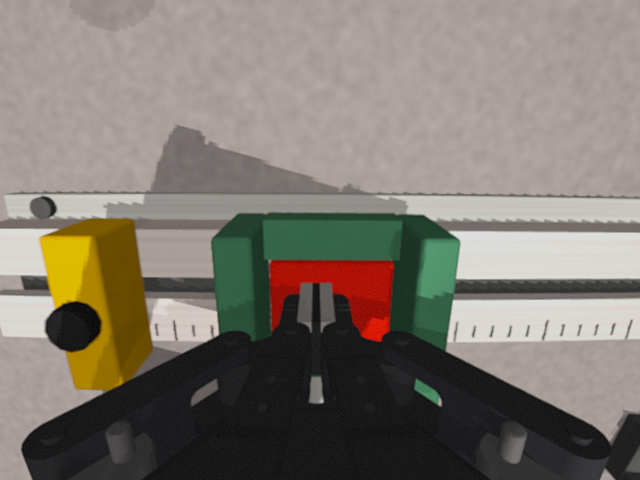

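The carriage is following the fingers by friction. The yellow block's near edge is at about column 150 and the carriage's at 215, leaving a gap of about 45 mm.

Emit:
{"method": "step_arm", "body": {
  "increments": [
    {"dr": [0, 0, 0], "travel": [0, -0.7, 0], "grip": 1},
    {"dr": [0, 0, 0], "travel": [0, -0.7, 0], "grip": 1},
    {"dr": [0, 0, 0], "travel": [0, -0.7, 0], "grip": 1},
    {"dr": [0, 0, 0], "travel": [0, -0.7, 0], "grip": 1},
    {"dr": [0, 0, 0], "travel": [0, -0.6, 0], "grip": 1},
    {"dr": [0, 0, 0], "travel": [0, -0.3, 0], "grip": 1},
    {"dr": [0, 0, 0], "travel": [0, -0.3, 0], "grip": 1},
    {"dr": [0, 0, 0], "travel": [0, -0.3, 0], "grip": 1}
  ]
}}

```text
t: 6.55
tcp_pos: [0.5235, 0.0878, 0.0478]
ee_rot: [3.112, 0.413, 0.003]
force: [-8.4, -3.3, 23.6]
opening: -0.002
finger_force: 11.9
```

Emit:
{"method": "step_arm", "body": {
  "increments": [
    {"dr": [0, 0, 0], "travel": [0, -0.2, 0], "grip": 1},
    {"dr": [0, 0, 0], "travel": [0, -0.2, 0], "grip": 1},
    {"dr": [0, 0, 0], "travel": [0, -0.2, 0], "grip": 1},
    {"dr": [0, 0, 0], "travel": [0, 0, 0], "grip": 1}
  ]
}}

```text
t: 6.95
tcp_pos: [0.522, 0.0934, 0.0478]
ee_rot: [3.111, 0.414, 0.004]
force: [-7.6, -4.2, 24.6]
opening: 0.001
finger_force: 11.8
```

```bash
python3 - <<'E'
from h import *
go([.5573-.2605*.138,-.0412+.9655*.138,.0479])
im=optics.capture('wrist');cv2.imwrite('pics/w4.png',im[...,::-1])
E
```

```text
t 6.95 tcp [0.522  0.0934 0.0478] yaw y -74.85 zaxis [ 0.0026 -0.0025 -1.    ] F [-7.6 -4.2 24.6] open 0.0008034465832520609 travel cm [-0.1   0.12 -0.01]
```

View pics/w4.png

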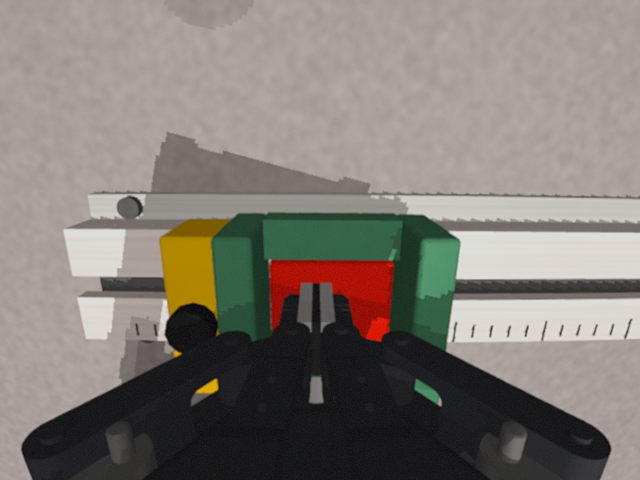

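The yellow block (165–218) is almost touching the carriage's end (215), but there is no rise in side force yet. I'll creep on until there is.

Emit:
{"method": "step_arm", "body": {
  "increments": [
    {"dr": [0, 0, 0], "travel": [0, -0.15, 0], "grip": 1},
    {"dr": [0, 0, 0], "travel": [0, -0.15, 0], "grip": 1},
    {"dr": [0, 0, 0], "travel": [0, 0, 0], "grip": 1}
  ]
}}

```text
t: 7.3
tcp_pos: [0.5221, 0.094, 0.0478]
ee_rot: [3.107, 0.414, 0.005]
force: [-5.7, -10.8, 21.7]
opening: -0.001
finger_force: 10.8
```

Emit:
{"method": "step_arm", "body": {
  "increments": [
    {"dr": [0, 0, 0], "travel": [0, -0.15, 0], "grip": 1},
    {"dr": [0, 0, 0], "travel": [0, -0.15, 0], "grip": 1},
    {"dr": [0, 0, 0], "travel": [0, 0, 0], "grip": 1}
  ]
}}

```text
t: 7.6
tcp_pos: [0.5228, 0.097, 0.0478]
ee_rot: [3.107, 0.414, 0.011]
force: [-1.7, -10.2, 18.1]
opening: -0.005
finger_force: 8.7
```

The fingers stopped advancing, the side force rose to about 10 N, and then they slipped on the pad. The carriage is against the stop, so I'll lift straight up.

Emit:
{"method": "step_arm", "body": {
  "increments": [
    {"dr": [0, 0, 0], "travel": [0, 0, 0], "grip": 1},
    {"dr": [0, 0, 0], "travel": [0, 0, -0.3], "grip": 1},
    {"dr": [0, 0, 0], "travel": [0, 0, -0.4], "grip": 1},
    {"dr": [0, 0, 0], "travel": [0, 0, -0.5], "grip": 1},
    {"dr": [0, 0, 0], "travel": [0, 0, -1], "grip": 1},
    {"dr": [0, 0, 0], "travel": [0, 0, -3], "grip": 1},
    {"dr": [0, 0, 0], "travel": [0, 0, -4], "grip": 1},
    {"dr": [0, 0, 0], "travel": [0, 0, 0], "grip": 1},
    {"dr": [0, 0, 0], "travel": [0, 0, 0], "grip": 1}
  ]
}}

```text
t: 8.5
tcp_pos: [0.5191, 0.1005, 0.1368]
ee_rot: [-3.114, -0.413, -0.003]
force: [0.0, 0.2, -0.3]
opening: -0.002
finger_force: 0.0
```

```bash
python3 - <<'E'
from h import *
go([.5,.1,.1])
s=arm.read_state();c=optics.camera_model('wrist');im=optics.capture('wrist');cv2.imwrite('pics/w5.png',im[...,::-1])
M=np.eye(4);M[:3,:3]=R.from_rotvec(s['ee_rot']).as_matrix();M[:3,3]=s['tcp_pos'];T=M@c['hand_eye']
m,p=red(im);P=onz(p,.055,c,T);print(P,rect(m))
E
```

```text
t 8.5 tcp [0.5191 0.1005 0.1368] yaw y -74.9 zaxis [ 1.9e-03  3.0e-04 -1.0e+00] F [ 0.   0.2 -0.3] open -0.002331892099027139 travel cm [-1.87 -0.45  3.68]
[0.52289716 0.08671166 0.055     ] ((336.74273681640625, 246.29656982421875), (80.1795425415039, 58.43480682373047), 0.7638984322547913)
```

View pics/w5.png

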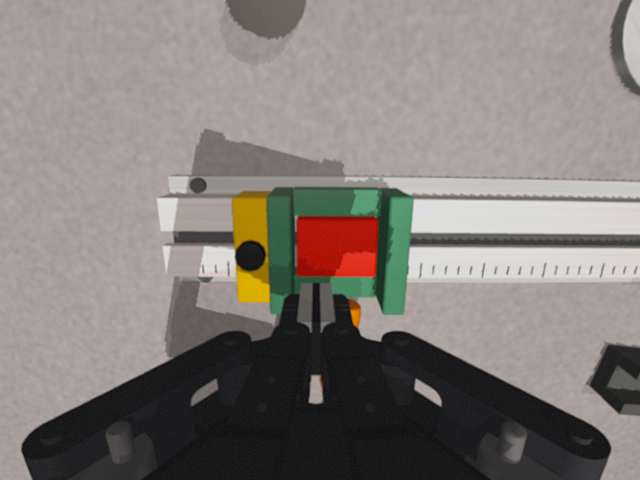

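The carriage is flush with the yellow block, with their edges meeting at about column 270 and no gap. The pad is up and the fingers are clear, so I'll hand the job in.

```bash
python3 -c "
from rig import arm
print(arm.close_job())"
```

```text
the job is handed in; nothing more can be done
None
```

I pressed the pad fully down, pushed the carriage against the yellow stop and let go so the brake holds it there, then handed the job in at about 8.5 s; the other objects weren't touched, and no verdict came back.

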